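# Empty the offcut scoop through the flap of the offcut box

### The job

Empty the two wood offcuts out of the scoop into the flap-topped offcut box: push the spring flap in with the front lip of the scoop and, keeping it pushed open, tip the scoop so that both offcuts slide through. Then take the scoop out so that the flap closes, and stand it flat and empty on the table again. Leave the other, empty scoop where it is.

Things in the scene. Friction and masses are not known exactly. Their poses are not given: they have to be found in the camera images.
- scoop: Aluminium scoop with the two offcuts in it: tray 100 (x) x 72 mm, floor 3, side walls 32, rear wall 36 mm high; 150 g. Origin: centre of underside, z up, x from the open front lip (x = -50 mm, no wall) to the rear. Handle: upright wooden bar, 36 (x) x 16 mm (y), centred at x = +50 mm, top at z = 92 mm; grip firmly (about 60 N) across the 16 mm at z = 70 mm, from above.
- spare_scoop: The other scoop, same shape and axes, empty; a bystander to be left where it stands.
- offcut_1: Long wood offcut, block 34 x 20 x 18 mm, lying loose in the scoop. Origin: centre of its underside. Both offcuts start to slide when the scoop is tipped nose-down by some 17 to 27 degrees; 45 to 55 degrees empties it quickly.
- offcut_2: Short wood offcut, a block 24 x 20 x 18 mm, lying beside the other one in the scoop. Origin: centre of its underside.
- bin: Plywood offcut box, fixed: 160 (x) x 130 x 140 mm high, hollow. Origin: centre of underside, x roughly to the robot's left. Mouth in its top: x = -28 to +62 mm, 104 mm wide, closed by the flap. Cheeks 12 mm high and 104 mm apart stand along both sides and at the -x end; the +x end is open: the scoop comes in over it, lip pointing along the box's -x.
- flap (a joint): Wooden flap in the mouth, 88 x 100 x 5 mm, hinged along the box's y at x = +62, z = 140 mm, free edge at the -x end. 0 = shut, level with the box top; grows as the free edge goes down into the box, to 1.35 rad. Spring-shut: 0.4 N at the free edge starts it, 2 N at 70 mm from the hinge holds 0.8 rad. Open, it slopes on in line with the tipped scoop. The offcuts alone do not open it.
Things that resemble listed ones, but are neither listed nor needed, are in the scene too. What is shaped like the scoop but blue is not meant.

How it is judged:
On the way, in this order (a step that is already met when the one before it is completed fails the run):
1. the scoop has pushed the flap in (more than 0.2 rad) (value of joint flap above 0.2 rad and contact force between scoop and bin above 0.1 N), for 0.02 s.
2. both offcuts are down inside the box while the scoop still holds the flap open (value of joint flap above 0.3 rad and contact force between scoop and bin above 0.1 N and z of each of offcut_1, offcut_2 in the frame of bin below 0.09 m and x of offcut_1 in the frame of bin between -0.08 and 0.08 m and y of offcut_1 in the frame of bin between -0.065 and 0.065 m and x of offcut_2 in the frame of bin between -0.08 and 0.08 m and y of offcut_2 in the frame of bin between -0.065 and 0.065 m), for 0.05 s.
At the end, for the whole second after the job is handed in: Both offcuts lie inside the box (within its outline, below 70 mm of its 140 mm height), the flap is shut (under 0.1 rad), and the scoop stands released and still on the table, upright within about 8 degrees and less than 12 mm above the table top (z of each of offcut_1, offcut_2 in the frame of bin below 0.07 m and x of offcut_1 in the frame of bin between -0.08 and 0.08 m and y of offcut_1 in the frame of bin between -0.065 and 0.065 m and x of offcut_2 in the frame of bin between -0.08 and 0.08 m and y of offcut_2 in the frame of bin between -0.065 and 0.065 m and value of joint flap below 0.1 rad and height (world z) of scoop below 0.012 m and angle between scoop's own z axis and vertical below 0.15 rad and linear speed of scoop below 0.03 m/s); the robot touches nothing.
It fails at once if the spare scoop is moved by more than 30 mm (distance of spare_scoop from where it was at the start of the episode above 0.03 m).
It also fails if it takes over 59 s, if anything falls off the work surface, if the arm or the gripper's body presses on something with over 40 N, if the wrist force passes 120 N, or if a joint passes its speed limit or range.

### The arm

A 7-joint arm with a two-finger parallel gripper is mounted at the origin on a cart in front of the work surface, level with it; the furniture and walls round the work are solid. World frame = base frame: x ahead of the robot, y to its left, z up, the work surface at z = 0. Lengths are in m, angles in rad, forces in N, time in s.
With the tool pointing down it reaches from about 0.4 to 0.85 m from the base axis. Payload 10.4 kg.
Tool frame: the origin (TCP) lies between the finger pads; the fingertips stand 22 mm ahead of it and the grasp point (between the pads) lies 3 mm ahead of it (r.nose_length is the distance from the TCP to the fingertips, in m); z points along the fingers, y is the line along which they close (so a half turn about z gives the same grasp; the last joint's range is limited). The gripper opens to 87 mm and grips with 3 to 60 N. Pads are 19 mm wide; open, the fingers measure 117 mm over their backs; the gripper's body (75 mm by 190 mm) begins 51 mm behind the grasp point.
Start: joints at [1.095, 0.332, -0.065, 1.46, 0.022, 1.35, -0.088], TCP at [0.273, -0.562, 0.245] pointing down, gripper open.
Joint ranges: [-2.6, 2.6], [-0.5, 2.12], [-1.47, 1.34], [0.16, 2.42], [-1.27, 4.41], [0.06, 2.06], [-2.6, 2.6]. Speed limits (rad/s): [2.22, 2.22, 2.79, 2.79, 3.14, 3.14, 3.14].

### API

Orientations are given as a unit quaternion [x, y, z, w].
In Python, from bench import readout, cams, r gives the robot as it stands. The module is installed in compiled form; this text tells all that it offers.
- The arm moves only by the tool step_arm, never from a script. Its argument "deltas" is a list that holds one entry, the list of rows, each a list of 7 numbers: the turn, a rotation vector about the tool's x, y, z in rad, then the shift along the tool's x, y, z in m, then the opening in per cent of the stroke, from 0 (shut) to 100 (fully open). A call has 1 to 20 rows; each row is the pose to reach, as a shift and turn from the pose commanded when the call began, along the tool's axes at that moment; what a row does not reach only later rows make up. A row lasts 1/8 s, in which the tool goes at most 62.5 mm and 10.7 degrees, less where a joint would pass 70% of its speed; a pose out of reach is approached as far as the arm can. A call with a gripper value outside its range is refused whole. The fingers move at their own pace and stop on an object; "squeeze" is the grip in N (left out, the last holds). Time passes only in rows, so rows that repeat a pose let the fingers close. It gives the time, the measured TCP pose, the force, the opening and the grip force at its end, in the units of the state.
- readout.read_state(): the state, without advancing time (a new reading comes with each control period).
- cams.camera(name): name is "scene" or "top"; returns a dict with "img" (420x560x3 uint8, red, green, blue), "fx", "fy", "cx", "cy" (pixels), "origin" and "rotation" of the camera in the world. Camera axes: x right, y up, looking along -z (the intrinsics and any distortion apply to the point x, -y, -z); pixel columns grow to the right and rows downward; lengths in m; the calibration is good to about 2 mm. A picture is of the moment at which its call begins. There is no depth.
- r.close_job(): hands the job in; it is judged then, once.
The state is a dict: "time": time; "joint_positions": joint angles; "joint_vel": joint speeds; "joint_torque": joint torques, N m; "ee_pos": TCP position; "eef_rot": TCP orientation; "ft_force": force on the tool from outside, world axes, zero at the start; "torque": the same for the moment, N m; "width": finger opening in m; "grip_force": force on a finger pad.
Only numpy, scipy, OpenCV 4.12 (cv2) and the standard library are available. Lean on these libraries where they do the work, as an engineer would, in place of code of your own. Each camera call takes 0.05 s, during which the arm holds its last target. There are 200 camera calls.

## Working session

There is one attempt and no reset: what is moved stays moved. The work goes in short steps, Python scripts to look and compute and a tool call to move; the robot and the scene stay as the last step left them, time stands still between calls to the robot, and variables do not carry over. Pictures are saved under pics/ and viewed, at most 10 in all, crops included, and the job is handed in when it is done.

Besides the shell and the picture viewer there is one more tool, called after "Emit:" in YAML: its name, and indented under it one key for each argument. step_arm: Moves the arm, as the interface text tells. Its arguments: {"type":"object","properties":{"deltas":{"type":"array"},"squeeze":{"type":"number"}},"required":["deltas"]}

```bash
mkdir -p pics
python3 - <<'E'
from bench import readout,cams,r
import cv2
for n in("scene","top"):
    c=cams.camera(n);cv2.imwrite(f"pics/{n}0.png",c["img"][:,:,::-1])
    print({k:v for k,v in c.items() if k!="img"})
print(readout.read_state(),r.nose_length)
E
```

```text
{'fx': 432.9043944732321, 'fy': 432.9043944732321, 'cx': 278.6495736554342, 'cy': 209.69382939877238, 'origin': array([-0.0765392 ,  0.53436642,  0.89472321]), 'rotation': array([-0.1520519 ,  0.35015306,  0.85767011, -0.34449244])}
{'fx': 522.7797543877537, 'fy': 522.7797543877537, 'cx': 286.44284868753493, 'cy': 203.90937889616274, 'origin': array([ 0.27197736, -0.01403282,  1.42500682]), 'rotation': array([ 0.05026183, -0.04829095, -0.69802852,  0.71266958])}
{'time': 0.1, 'joint_positions': array([ 1.09541854,  0.33283652, -0.06471804,  1.46088765,  0.02159848,
        1.34989933, -0.08848581]), 'joint_vel': array([ 0.00024958,  0.00048951, -0.00169297, -0.00092598, -0.00043504,
       -0.00140877, -0.00103238]), 'joint_torque': array([ 1.62360662e-03, -6.24542928e+01,  2.45728955e-02, -3.90716493e+01,
       -6.14654948e-02,  3.66008235e-02,  1.79574431e-05]), 'ee_pos': array([ 0.27327709, -0.56171882,  0.24380166]), 'eef_rot': array([ 9.74477382e-01,  2.24484714e-01, -1.75852167e-04, -6.44100686e-04]), 'ft_force': array([-0.36959112,  0.29561962, -0.08216672]), 'torque': array([-0.01623648,  0.05047317, -0.01949007]), 'grip_force': 0.0, 'width': 0.08707781966356462} 0.022
```

View pics/scene0.png

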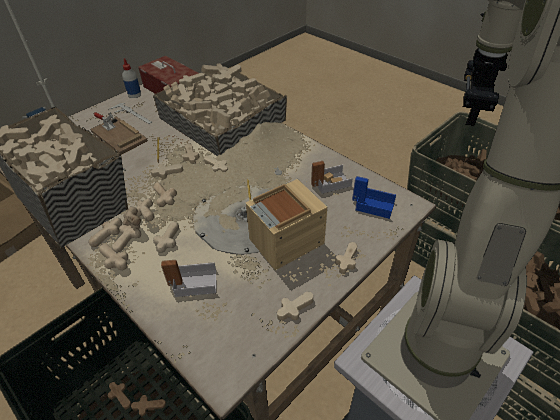

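View pics/top0.png

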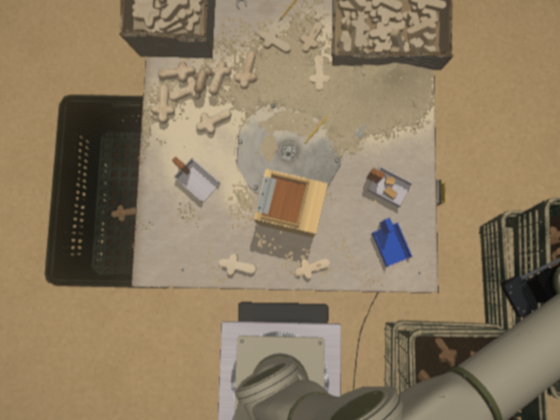

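The scene view shows the loaded scoop at about (330,178), the box at (287,220), the blue decoy at (375,200) and the spare at (190,280). In the top view the loaded scoop is at (388,188) with its handle at (374,175). The box is at (290,203) with its metal hinge strip on the left. Next I'll enlarge the scoop and box.

```bash
cat > h.py <<'E'
import numpy as np,cv2
from scipy.spatial.transform import Rotation as R
from bench import readout,cams,r
def ray(c,uv):
    u,v=uv;d=np.array([(u-c["cx"])/c["fx"],-(v-c["cy"])/c["fy"],-1.])
    return R.from_quat(c["rotation"]).apply(d)
def onz(c,uv,z):
    d=ray(c,uv);o=c["origin"];return o+d*(z-o[2])/d[2]
def proj(c,p):
    q=R.from_quat(c["rotation"]).inv().apply(np.array(p)-c["origin"])
    return c["cx"]-c["fx"]*q[...,0]/q[...,2],c["cy"]+c["fy"]*q[...,1]/q[...,2]
E
python3 - <<'E'
import cv2,numpy as np
a=cv2.imread("pics/top0.png");b=cv2.imread("pics/scene0.png")
f=lambda i,x,y,w,h:cv2.resize(i[y:y+h,x:x+w],(400,300),interpolation=cv2.INTER_CUBIC)
t=np.vstack([np.hstack([f(a,350,155,80,60),f(a,240,160,100,75)]),np.hstack([f(b,295,150,80,60),f(b,240,175,100,75)])])
cv2.imwrite("pics/crop.png",t)
E
```

```text
(no output)
```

View pics/crop.png

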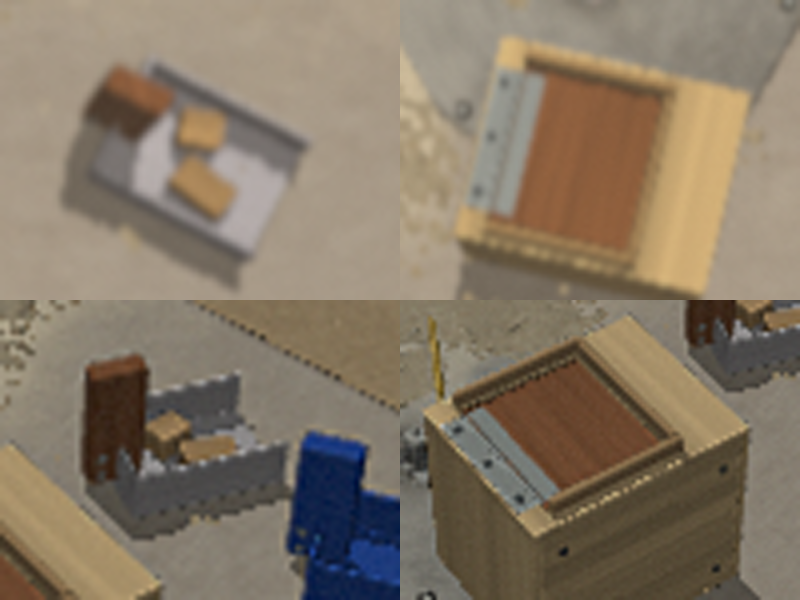

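The crops confirm the layout. Box top corners in the top image are about (266,170), (327.5,183), (318,233) and (254,220). The scoop's front wall-top corners are at about (411,184.5) and (400,206.5), and its handle top is at about (377,172).

Run:
```python
from h import *
c=cams.camera("top");s=cams.camera("scene")
b=np.array([onz(c,p,.14)[:2] for p in[(265.8,170),(327.5,183),(318,233),(254.3,220)]])
print("box",b.mean(0)); print([np.linalg.norm(b[i]-b[i-1]) for i in range(4)])
dx=(b[0]-b[1])+(b[3]-b[2]);print("yaw",np.arctan2(dx[1],dx[0])); dy=b[3]-b[0]+b[2]-b[1];print(np.arctan2(dy[1],dy[0])-np.pi/2)
q=np.array([onz(c,p,.034)[:2] for p in[(411.4,184.4),(400,206.6),(369,189.4),(380,167.4)]])
print("scoop",q.mean(0),[np.linalg.norm(q[i]-q[i-1]) for i in range(4)])
dx=q[3]-q[0]+q[2]-q[1];print("yaw",np.arctan2(dx[1],dx[0]))
dy=q[1]-q[0]+q[2]-q[3];print(np.arctan2(dy[1],dy[0])+np.pi/2)
# handle top in both views
print([onz(c,p,.092)[:2] for p in[(373.6,168),(384.4,174),(379,180),(368.8,175)]])
print([onz(s,p,.092)[:2] for p in[(312.2,163.4),(319,161.2),(324.5,161.2),(324.4,162.4)]])
# colour mask of handle in top
hsv=cv2.cvtColor(s["img"],cv2.COLOR_RGB2HSV)
m=((hsv[...,0]<14)&(hsv[...,1]>90)).astype(np.uint8);m[:, :300]=0;m[:,335:]=0;m[:150]=0;m[200:]=0
y,x=np.nonzero(m);print(x.min(),x.max(),y.min(),y.max(),onz(s,(x.mean(),y.min()+1),.092))
```

```text
box [ 0.45909041 -0.02067257]
[np.float64(0.12895301463055095), np.float64(0.15770163101033036), np.float64(0.12746704083392635), np.float64(0.16042973728014592)]
yaw 1.3848429594815097
1.3854626807235615
scoop [ 0.51934949 -0.28674008] [np.float64(0.09582596990446912), np.float64(0.06870843819113304), np.float64(0.09456837715826442), np.float64(0.06805164312577201)]
yaw 1.0773549981172583
4.248181393719704
[array([ 0.55799947, -0.2328866 ]), array([ 0.5426954, -0.260864 ]), array([ 0.52657753, -0.24679754]), array([ 0.53922062, -0.2203956 ])]
[array([ 0.55381234, -0.23119912]), array([ 0.54590685, -0.25244475]), array([ 0.53409388, -0.26339605]), array([ 0.5307219 , -0.25891818])]
312 324 161 186 [ 0.54694857 -0.24640199  0.092     ]
```

```bash
cat >> h.py <<'E'
BOX=np.array([.459,-.0207,0]);BY=1.385
def scoop2tool(O,Rs,g=(.05,0,.073)):
    return O+Rs.apply(g),Rs*R.from_matrix(np.diag([1.,-1,-1]))
def pour(th,s,gap,up=0,g=(.05,0,.073)):
    Rs=R.from_euler('z',BY)*R.from_euler('y',-th)
    H=BOX+R.from_euler('z',BY).apply([.062,0,.14+up])
    return scoop2tool(H+Rs.apply([.05-s,0,gap]),Rs,g)
def flat(x,y,z,yaw,g=(.05,0,.073)):
    return scoop2tool(np.array([x,y,z]),R.from_euler('z',yaw),g)
def cur():
    st=readout.read_state();return np.array(st["ee_pos"]),R.from_quat(st["eef_rot"])
def row(T,c=None):
    p,q=c or cur();return np.round(np.r_[(q.inv()*T[1]).as_rotvec(),q.inv().apply(T[0]-p)],3).tolist()
E
python3 - <<'E'
from h import *
print(row(pour(.2,.03,.008,.05)),row(pour(.96,.048,.005,.05)))
a=pour(.2,.03,.008,.05)
print(row(pour(.96,.048,.005,.05),a)); print(a[0],pour(.96,.048,.005,.05)[0])
E
```

```text
[0.092, 0.185, -0.929, 0.472, -0.497, -0.039] [0.446, 0.887, -0.858, 0.42, -0.428, -0.033]
[0.0, 0.76, 0.0, -0.086, 0.0, -0.011]
[0.48015379 0.09184162 0.28329225] [0.46415877 0.00674547 0.27733252]
```

Emit:
step_arm:
  deltas:
    - [[0.09, 0.185, -0.93, 0.47, -0.5, -0.04, 100], [0.09, 0.185, -0.93, 0.47, -0.5, -0.04, 100], [0.09, 0.185, -0.93, 0.47, -0.5, -0.04, 100], [0.09, 0.185, -0.93, 0.47, -0.5, -0.04, 100], [0.09, 0.185, -0.93, 0.47, -0.5, -0.04, 100], [0.09, 0.185, -0.93, 0.47, -0.5, -0.04, 100], [0.09, 0.185, -0.93, 0.47, -0.5, -0.04, 100], [0.09, 0.185, -0.93, 0.47, -0.5, -0.04, 100], [0.09, 0.185, -0.93, 0.47, -0.5, -0.04, 100], [0.09, 0.185, -0.93, 0.47, -0.5, -0.04, 100], [0.09, 0.185, -0.93, 0.47, -0.5, -0.04, 100], [0.09, 0.185, -0.93, 0.47, -0.5, -0.04, 100], [0.09, 0.185, -0.93, 0.47, -0.5, -0.04, 100], [0.09, 0.185, -0.93, 0.47, -0.5, -0.04, 100], [0.09, 0.185, -0.93, 0.47, -0.5, -0.04, 100], [0.09, 0.185, -0.93, 0.47, -0.5, -0.04, 100]]

```text
time: 2.2
ee_pos: [0.4774, 0.0926, 0.2845]
eef_rot: [0.766, 0.635, 0.077, -0.062]
ft_force: [-0.0, -0.3, -0.8]
width: 0.0871
grip_force: 0.0
```

Emit:
step_arm:
  deltas:
    - [[0, 0.76, 0, -0.086, 0, -0.011, 100], [0, 0.76, 0, -0.086, 0, -0.011, 100], [0, 0.76, 0, -0.086, 0, -0.011, 100], [0, 0.76, 0, -0.086, 0, -0.011, 100], [0, 0.76, 0, -0.086, 0, -0.011, 100], [0, 0.76, 0, -0.086, 0, -0.011, 100], [0, 0.76, 0, -0.086, 0, -0.011, 100], [0, 0.76, 0, -0.086, 0, -0.011, 100]]

```text
time: 3.2
ee_pos: [0.4617, 0.0091, 0.2791]
eef_rot: [0.682, 0.569, 0.355, -0.293]
ft_force: [-0.6, 0.4, -0.2]
width: 0.0869
grip_force: 0.0
```

Run:
```python
from h import *
print(row(pour(.96,.048,.005,.05)),readout.read_state()["joint_positions"],readout.read_state()["time"])
print(row(flat(.519,-.287,.06,1.09)))
```

```text
[0.0, 0.004, 0.005, -0.002, 0.003, -0.0] [ 0.91696917  0.14980945 -0.48547697  1.92914243 -0.85534975  1.45136925
  0.52365727] 3.2
[-0.138, -0.949, 0.277, -0.254, 0.124, -0.106]
```

Emit:
step_arm:
  deltas:
    - [[-0.14, -0.95, 0.28, -0.27, 0.125, -0.092, 100], [-0.14, -0.95, 0.28, -0.27, 0.125, -0.092, 100], [-0.14, -0.95, 0.28, -0.27, 0.125, -0.092, 100], [-0.14, -0.95, 0.28, -0.27, 0.125, -0.092, 100], [-0.14, -0.95, 0.28, -0.27, 0.125, -0.092, 100], [-0.14, -0.95, 0.28, -0.27, 0.125, -0.092, 100], [-0.14, -0.95, 0.28, -0.27, 0.125, -0.092, 100], [-0.14, -0.95, 0.28, -0.27, 0.125, -0.092, 100], [-0.14, -0.95, 0.28, -0.27, 0.125, -0.092, 100], [-0.14, -0.95, 0.28, -0.27, 0.125, -0.092, 100], [-0.14, -0.95, 0.28, -0.27, 0.125, -0.092, 100]]

```text
time: 4.58
ee_pos: [0.5422, -0.2417, 0.1108]
eef_rot: [0.857, 0.516, -0.0, -0.001]
ft_force: [0.0, 0.5, 0.5]
width: 0.0866
grip_force: 0.0
```

Run:
```python
from h import *
print(row(flat(.519,-.287,0.001,1.09)))
a=cams.camera("scene")["img"][:,:,::-1];b=cams.camera("top")["img"][:,:,::-1]
f=lambda i,x,y:cv2.resize(i[y:y+120,x:x+100],(400,480),interpolation=cv2.INTER_CUBIC)
cv2.imwrite("pics/c2.png",np.hstack([f(a,285,100),f(b,340,130)]))
```

```text
[-0.002, -0.001, -0.006, -0.001, 0.0, 0.037]
```

View pics/c2.png

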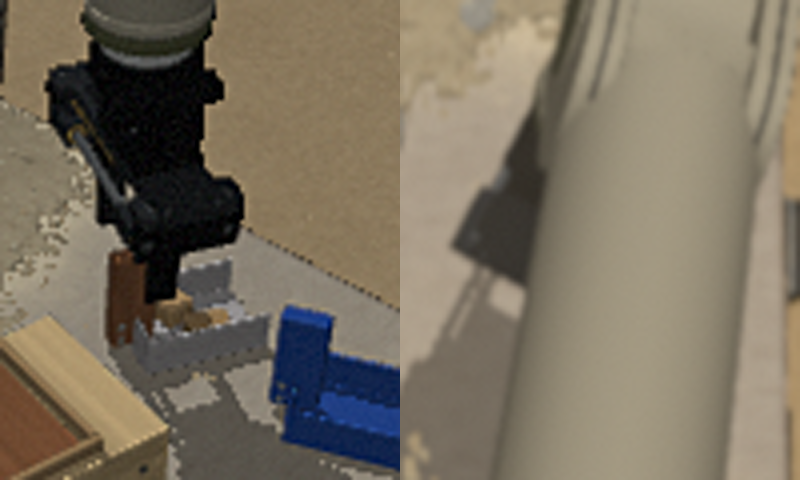

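The near finger's tip shows at about (160,300) in the crop, which is scene (325,175), beside the handle at crop (130,300). I'll check that by projection before descending.

Run:
```python
from h import *
c=cams.camera("scene");p,q=cur()
for y in(-.0435,.0435,-.058,.058):
  for x in(-.01,.01): print(y,x,proj(c,p+q.apply([x,y,.022])))
for x in(.032,.068):
  for y in(-.008,.008):print(x,y,proj(c,np.array([.519,-.287,0])+R.from_euler('z',1.09).apply([x,y,.092])))
```

```text
-0.0435 -0.01 (np.float64(326.30828185355494), np.float64(172.69581463565595))
-0.0435 0.01 (np.float64(319.7958631489938), np.float64(174.1874029051528))
0.0435 -0.01 (np.float64(315.23086421683223), np.float64(154.9724014670519))
0.0435 0.01 (np.float64(308.97994808653687), np.float64(156.34010318906226))
-0.058 -0.01 (np.float64(328.25773692986814), np.float64(175.81486267593127))
-0.058 0.01 (np.float64(321.6996339700766), np.float64(177.32880779215597))
0.058 -0.01 (np.float64(313.4816477174811), np.float64(152.1737269242987))
0.058 0.01 (np.float64(307.27232196973614), np.float64(153.52235592185656))
0.032 -0.008 (np.float64(322.48774509303684), np.float64(160.3783272791713))
0.032 0.008 (np.float64(324.57689041233164), np.float64(163.62480265760144))
0.068 -0.008 (np.float64(311.0590317837688), np.float64(162.97619384173095))
0.068 0.008 (np.float64(313.062372079761), np.float64(166.26430882250378))
```

Emit:
step_arm:
  deltas:
    - [[0, 0, 0, 0, 0, 0.02, 100], [0, 0, 0, 0, 0, 0.037, 100], [0, 0, 0, 0, 0, 0.037, 100], [0, 0, 0, 0, 0, 0.037, 10], [0, 0, 0, 0, 0, 0.037, 0], [0, 0, 0, 0, 0, 0.037, 0], [0, 0, 0, 0, 0, 0.037, 0], [0, 0, 0, 0, 0, 0.037, 0], [0, 0, 0, 0, 0, 0.037, 0], [0, 0, 0, 0, 0, 0.037, 0], [0, 0, 0, 0, 0, 0.037, 0]]
  squeeze: 60

```text
time: 6.1
ee_pos: [0.5424, -0.2414, 0.0737]
eef_rot: [0.857, 0.516, -0.0, -0.001]
ft_force: [-1.4, 0.4, 1.9]
width: 0.0159
grip_force: 59.6
```

Gripped: the opening is 15.9 mm, which matches the handle. I'll lift gently.

Emit:
step_arm:
  deltas:
    - [[0, 0, 0, 0, 0, -0.02, 0], [0, 0, 0, 0, 0, -0.05, 0], [0, 0, 0, 0, 0, -0.09, 0], [0, 0, 0, 0, 0, -0.13, 0], [0, 0, 0, 0, 0, -0.17, 0], [0, 0, 0, 0, 0, -0.2, 0], [0, 0, 0, 0, 0, -0.22, 0], [0, 0, 0, 0, 0, -0.22, 0], [0, 0, 0, 0, 0, -0.22, 0]]

```text
time: 7.22
ee_pos: [0.5422, -0.2416, 0.2931]
eef_rot: [0.857, 0.516, -0.0, -0.002]
ft_force: [-0.4, 0.2, -1.9]
width: 0.0158
grip_force: 59.5
```

Run:
```python
from h import *
for a in [(0,.0,.02,.06),(.0,.03,.02,0.03),(.2,.03,.008,.01)]: print(row(pour(*a)),pour(*a)[0])
c=cams.camera("scene");p,q=cur();print(p)
a=c["img"][:,:,::-1];b=cams.camera("top")["img"][:,:,::-1]
f=lambda i,x,y:cv2.resize(i[y:y+120,x:x+100],(400,480),interpolation=cv2.INTER_CUBIC)
cv2.imwrite("pics/c3.png",np.hstack([f(a,300,50),f(b,360,150)]))
```

```text
[-0.003, -0.001, -0.3, 0.311, -0.225, 0.001] [0.48892613 0.13851189 0.293     ]
[-0.003, -0.001, -0.3, 0.282, -0.216, 0.031] [0.48338426 0.10902821 0.263     ]
[0.027, 0.197, -0.3, 0.266, -0.211, 0.051] [0.48015379 0.09184162 0.24329225]
[ 0.54209767 -0.24161979  0.29276192]
```

View pics/c3.png

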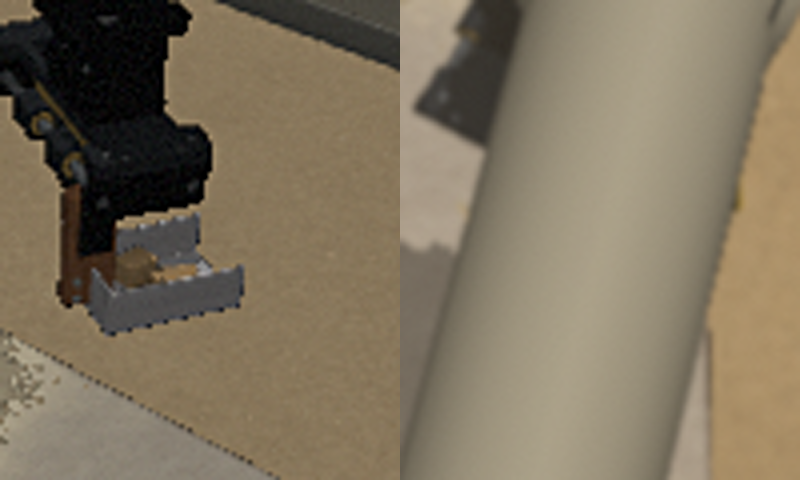

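Scoop is level and both offcuts are still in it (crop (140,268) and (180,272)). I'll carry it over the box smoothly.

Emit:
step_arm:
  deltas:
    - [[0, 0, -0.003, 0.003, -0.002, 0, 0], [0, 0, -0.012, 0.012, -0.009, 0, 0], [0, 0, -0.027, 0.028, -0.02, 0, 0], [0, 0, -0.048, 0.05, -0.036, 0, 0], [0, 0, -0.072, 0.075, -0.054, 0, 0], [0, 0, -0.096, 0.1, -0.072, 0, 0], [0, 0, -0.123, 0.128, -0.092, 0, 0], [0, 0, -0.15, 0.156, -0.113, 0, 0], [0, 0, -0.177, 0.183, -0.133, 0, 0], [0, 0, -0.204, 0.211, -0.153, 0, 0], [0, 0, -0.228, 0.236, -0.171, 0, 0], [0, 0, -0.252, 0.261, -0.189, 0, 0], [0, 0, -0.273, 0.283, -0.205, 0, 0], [0, 0, -0.288, 0.299, -0.216, 0, 0], [0, 0, -0.297, 0.308, -0.223, 0, 0], [0, 0, -0.3, 0.311, -0.225, 0, 0], [0, 0, -0.3, 0.311, -0.225, 0, 0]]

```text
time: 9.45
ee_pos: [0.4892, 0.1377, 0.2944]
eef_rot: [0.77, 0.638, -0.0, -0.001]
ft_force: [-0.2, -1.4, -2.1]
width: 0.0158
grip_force: 59.5
```

Run:
```python
from h import *
c=cams.camera("scene");p,q=cur();print(p,readout.read_state()["time"],readout.read_state()["grip_force"])
for a in [(.0,.03,.02,0.0),(.2,.03,.008,.01),(.2,.03,.008,0),(.25,.035,.006,0),(.35,.04,.005,0),(.5,.045,.005,0),(.65,.048,.005,0),(.8,.05,.005,0),(.96,.05,.005,0)]: print(row(pour(*a)),pour(*a)[0])
b=cams.camera("top")["img"][:,:,::-1];a=c["img"][:,:,::-1]
f=lambda i,x,y:cv2.resize(i[y:y+120,x:x+100],(400,480),interpolation=cv2.INTER_CUBIC)
cv2.imwrite("pics/c4.png",np.hstack([f(a,220,120),f(b,235,130)]))
```

```text
[0.48929234 0.13749118 0.29436946] 9.5 59.4638261385262
[-0.002, -0.001, -0.002, -0.029, -0.0, 0.061] [0.48338426 0.10902821 0.233     ]
[-0.002, 0.199, -0.002, -0.047, -0.0, 0.051] [0.48015379 0.09184162 0.24329225]
[-0.002, 0.199, -0.002, -0.047, -0.0, 0.061] [0.48015379 0.09184162 0.23329225]
[-0.002, 0.249, -0.002, -0.056, -0.0, 0.062] [0.47847681 0.08291981 0.23262534]
[-0.001, 0.349, -0.002, -0.07, -0.0, 0.06] [0.47592421 0.06933957 0.23384494]
[-0.001, 0.499, -0.002, -0.088, -0.0, 0.059] [0.47246156 0.05091768 0.23481984]
[-0.001, 0.649, -0.002, -0.105, -0.0, 0.061] [0.46938027 0.03452473 0.23356423]
[-0.001, 0.799, -0.003, -0.12, -0.0, 0.064] [0.46655202 0.01947797 0.23021093]
[-0.001, 0.959, -0.003, -0.134, -0.0, 0.069] [0.46394687 0.00561817 0.22569414]
```

View pics/c4.png

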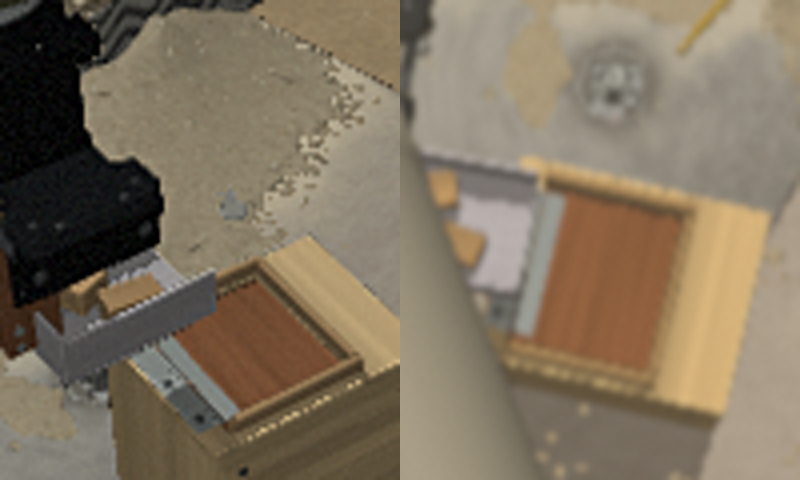

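The scoop stands in front of the mouth with both offcuts in it. The near wall's front top corner is at scene (273.7,187), and the far wall's front top corner is at top (270.7,175). I'll compare these with the prediction to check the sideways fit.

Run:
```python
from h import *
c=cams.camera("scene");t=cams.camera("top");p,q=cur()
Rs=q*R.from_matrix(np.diag([1.,-1,-1]));O=p-Rs.apply([.05,0,.073])
for y in(-.036,.036):
  for z in(0,.032): X=O+Rs.apply([-.05,y,z]);print(y,z,X.round(3),np.round(proj(c,X),1),np.round(proj(t,X),1))
B=lambda v:BOX+R.from_euler('z',BY).apply(v)
for y in(-.052,.052):print(np.round(proj(c,B([.062,y,.14])),1),np.round(proj(t,B([.062,y,.14])),1))
```

```text
-0.036 0 [0.506 0.033 0.221] [255.6 181.4] [269.2 176.1]
-0.036 0.032 [0.506 0.033 0.253] [254.8 170.9] [268.8 173.4]
0.036 0 [0.435 0.046 0.221] [272.9 198.4] [262.7 205.9]
0.036 0.032 [0.435 0.046 0.253] [272.5 187.9] [262.1 204. ]
[253.7 202.5] [271.4 176.2]
[277.6 227.2] [262.6 216.6]
```

Emit:
step_arm:
  deltas:
    - [[0, 0.05, 0, -0.015, 0, 0.015, 0], [0, 0.1, 0, -0.027, 0, 0.03, 0], [0, 0.15, 0, -0.038, 0, 0.042, 0], [0, 0.19, 0, -0.045, 0, 0.055, 0], [0, 0.2, 0, -0.047, 0, 0.061, 0], [0, 0.25, 0, -0.056, 0, 0.062, 0], [0, 0.35, 0, -0.07, 0, 0.061, 0], [0, 0.5, 0, -0.088, 0, 0.06, 0], [0, 0.65, 0, -0.105, 0, 0.062, 0], [0, 0.8, 0, -0.12, 0, 0.065, 0], [0, 0.96, 0, -0.134, 0, 0.07, 0], [0, 0.96, 0, -0.134, 0, 0.07, 0], [0, 0.96, 0, -0.134, 0, 0.07, 0], [0, 0.96, 0, -0.134, 0, 0.07, 0], [0, 0.96, 0, -0.134, 0, 0.07, 0], [0, 0.96, 0, -0.134, 0, 0.07, 0], [0, 0.96, 0, -0.134, 0, 0.07, 0], [0, 0.96, 0, -0.134, 0, 0.07, 0]]

```text
time: 11.9
ee_pos: [0.4641, 0.0069, 0.2243]
eef_rot: [0.683, 0.566, 0.356, -0.296]
ft_force: [0.4, -1.9, 0.1]
width: 0.0156
grip_force: 59.5
```

Run:
```python
from h import *
print(row(pour(.96,.05,.005)),readout.read_state()["ft_force"])
b=cams.camera("top")["img"][:,:,::-1];a=cams.camera("scene")["img"][:,:,::-1]
f=lambda i,x,y:cv2.resize(i[y:y+120,x:x+100],(400,480),interpolation=cv2.INTER_CUBIC)
cv2.imwrite("pics/c5.png",np.hstack([f(a,220,120),f(b,235,130)]))
```

```text
[-0.001, -0.002, -0.002, 0.0, 0.0, -0.002] [ 0.44541542 -1.86674677  0.13168021]
```

View pics/c5.png

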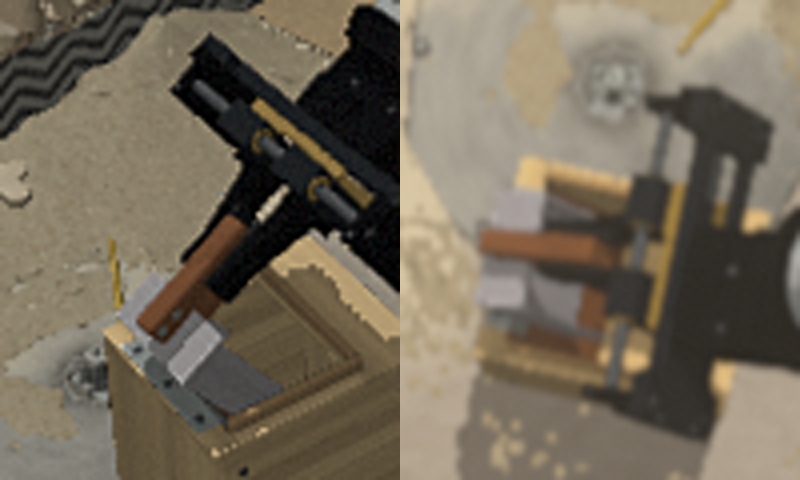

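The lip holds the flap open and the scoop is tipped into the mouth (scene crop (240,380)). I'll tilt a little more so both offcuts go through.

Run:
```python
from h import *
print(row(pour(1.1,.055,.005)),row(pour(1.0,.045,.006)))
a=pour(.96,.05,.005)
for k in [(.96,.03,.008),(.96,.0,.012),(.96,-.04,.012),(.6,-.06,.012,.02),(0,-.06,.02,.06)]:print(row(pour(*k),a))
```

```text
[-0.0, 0.138, -0.002, -0.016, 0.0, -0.007] [-0.001, 0.038, -0.002, 0.002, 0.0, -0.005]
[0.0, 0.0, 0.0, 0.02, -0.0, -0.003]
[0.0, 0.0, 0.0, 0.05, 0.0, -0.007]
[0.0, 0.0, 0.0, 0.09, -0.0, -0.007]
[-0.0, -0.36, 0.0, 0.146, -0.0, 0.043]
[-0.0, -0.96, 0.0, 0.167, -0.0, 0.121]
```

Emit:
step_arm:
  deltas:
    - [[0, 0.138, 0, -0.016, 0, -0.006, 0], [0, 0.138, 0, -0.016, 0, -0.006, 0], [0, 0.05, 0, -0.005, 0, -0.003, 0], [0, 0.138, 0, -0.016, 0, -0.006, 0], [0, 0.138, 0, -0.016, 0, -0.006, 0], [0, 0.138, 0, -0.016, 0, -0.006, 0], [0, 0.138, 0, -0.016, 0, -0.006, 0], [0, 0.138, 0, -0.016, 0, -0.006, 0], [0, 0, 0, 0, 0, 0, 0], [0, 0, 0, 0, 0, 0, 0]]

```text
time: 13.25
ee_pos: [0.4649, 0.0084, 0.2265]
eef_rot: [0.681, 0.568, 0.356, -0.294]
ft_force: [0.8, -1.8, 0.3]
width: 0.0155
grip_force: 59.5
```

Emit:
step_arm:
  deltas:
    - [[0, 0, 0, 0.01, 0, -0.002, 0], [0, 0, 0, 0.03, 0, -0.005, 0], [0, 0, 0, 0.05, 0, -0.008, 0], [0, 0, 0, 0.07, 0, -0.008, 0], [0, 0, 0, 0.09, 0, -0.008, 0], [0, -0.18, 0, 0.12, 0, 0.015, 0], [0, -0.36, 0, 0.146, 0, 0.043, 0], [0, -0.36, 0, 0.146, 0, 0.043, 0]]

```text
time: 14.25
ee_pos: [0.4858, 0.1302, 0.323]
eef_rot: [0.732, 0.614, 0.228, -0.188]
ft_force: [-0.2, -0.7, -2.6]
width: 0.0158
grip_force: 59.5
```

Run:
```python
from h import *
print(cur()[0],readout.read_state()["time"])
b=cams.camera("top")["img"][:,:,::-1];a=cams.camera("scene")["img"][:,:,::-1]
f=lambda i,x,y:cv2.resize(i[y:y+120,x:x+100],(400,480),interpolation=cv2.INTER_CUBIC)
cv2.imwrite("pics/c6.png",np.hstack([f(a,210,130),f(b,225,130)]))
```

```text
[0.48575045 0.13019228 0.32303173] 14.25
```

View pics/c6.png

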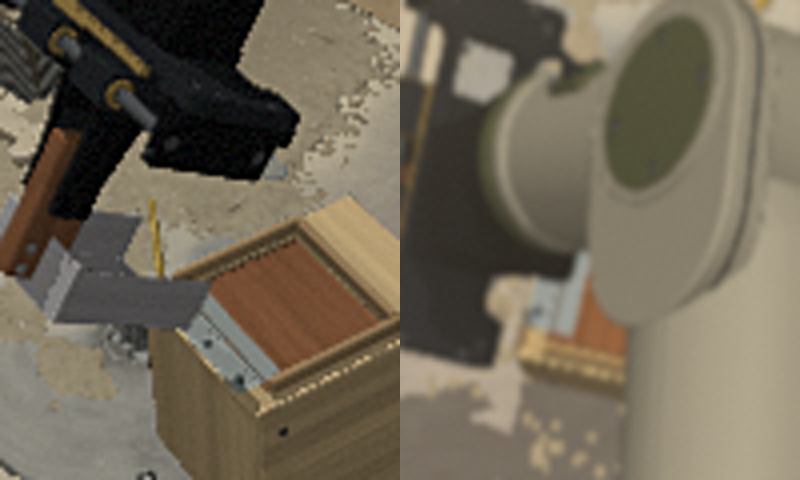

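The flap is shut, the scoop is empty, and nothing lies outside the box. I'll take the scoop back to its original spot.

Run:
```python
from h import *
a=flat(.519,-.287,.23,1.09);print(row(a))
m=(np.array([.489,.138,.32]),pour(0,0,0)[1]);print(row(m),row(a,m))
```

```text
[-0.09, -0.597, 0.288, -0.299, 0.123, -0.185]
[-0.002, -0.602, 0.002, 0.011, 0.001, 0.008] [0.0, 0.0, 0.295, -0.364, 0.123, 0.017]
```

Emit:
step_arm:
  deltas:
    - [[0, -0.15, 0, 0.003, 0, 0.002, 0], [0, -0.3, 0, 0.006, 0, 0.004, 0], [0, -0.45, 0, 0.008, 0, 0.006, 0], [0, -0.6, 0, 0.011, 0, 0.008, 0], [0, -0.6, 0, 0.011, 0, 0.008, 0]]

```text
time: 14.98
ee_pos: [0.4881, 0.1385, 0.318]
eef_rot: [0.769, 0.64, -0.001, -0.003]
ft_force: [-0.1, -0.1, -1.0]
width: 0.0159
grip_force: 59.5
```

Emit:
step_arm:
  deltas:
    - [[0, 0, 0.02, -0.03, 0.01, 0.001, 0], [0, 0, 0.06, -0.08, 0.027, 0.004, 0], [0, 0, 0.1, -0.13, 0.044, 0.006, 0], [0, 0, 0.14, -0.18, 0.061, 0.008, 0], [0, 0, 0.18, -0.23, 0.078, 0.01, 0], [0, 0, 0.22, -0.28, 0.095, 0.013, 0], [0, 0, 0.26, -0.33, 0.112, 0.015, 0], [0, 0, 0.295, -0.364, 0.123, 0.017, 0], [0, 0, 0.295, -0.364, 0.123, 0.017, 0], [0, 0, 0.295, -0.364, 0.123, 0.017, 0]]

```text
time: 16.23
ee_pos: [0.5412, -0.2441, 0.3006]
eef_rot: [0.856, 0.518, 0.0, -0.002]
ft_force: [1.0, 0.5, -1.3]
width: 0.0157
grip_force: 59.5
```

Run:
```python
from h import *
print(row(flat(.519,-.287,0.0015,1.09)),cur()[0])
```

```text
[-0.003, -0.003, -0.002, 0.001, 0.001, 0.226] [ 0.54121441 -0.2440906   0.30064469]
```

Emit:
step_arm:
  deltas:
    - [[0, 0, 0, 0, 0, 0.04, 0], [0, 0, 0, 0, 0, 0.08, 0], [0, 0, 0, 0, 0, 0.12, 0], [0, 0, 0, 0, 0, 0.16, 0], [0, 0, 0, 0, 0, 0.19, 0], [0, 0, 0, 0, 0, 0.21, 0], [0, 0, 0, 0, 0, 0.22, 0], [0, 0, 0, 0, 0, 0.226, 0], [0, 0, 0, 0, 0, 0.226, 0]]

```text
time: 17.35
ee_pos: [0.5422, -0.2432, 0.0757]
eef_rot: [0.855, 0.518, 0.0, -0.001]
ft_force: [-0.7, -0.4, -1.2]
width: 0.0155
grip_force: 59.5
```

Emit:
step_arm:
  deltas:
    - [[0, 0, 0, 0, 0, 0.001, 0], [0, 0, 0, 0, 0, 0.002, 0], [0, 0, 0, 0, 0, 0.002, 0], [0, 0, 0, 0, 0, 0.002, 50], [0, 0, 0, 0, 0, 0.002, 100], [0, 0, 0, 0, 0, 0.002, 100], [0, 0, 0, 0, 0, 0.002, 100], [0, 0, 0, 0, 0, 0.002, 100], [0, 0, 0, 0, 0, -0.03, 100], [0, 0, 0, 0, 0, -0.07, 100], [0, 0, 0, 0, 0, -0.12, 100], [0, 0, 0, 0, 0, -0.16, 100], [0, 0, 0, 0, 0, -0.16, 100], [0, 0, 0, 0, 0, -0.16, 100]]

```text
time: 19.1
ee_pos: [0.5418, -0.2434, 0.2346]
eef_rot: [0.855, 0.518, -0.0, -0.001]
ft_force: [-0.2, 0.4, 0.1]
width: 0.0868
grip_force: 0.0
```

Run:
```python
from h import *
b=cams.camera("top")["img"][:,:,::-1];a=cams.camera("scene")["img"][:,:,::-1]
f=lambda i,x,y:cv2.resize(i[y:y+120,x:x+100],(400,480),interpolation=cv2.INTER_CUBIC)
cv2.imwrite("pics/c7.png",np.hstack([f(a,285,100),f(a,235,150)]))
```

```text
(no output)
```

View pics/c7.png

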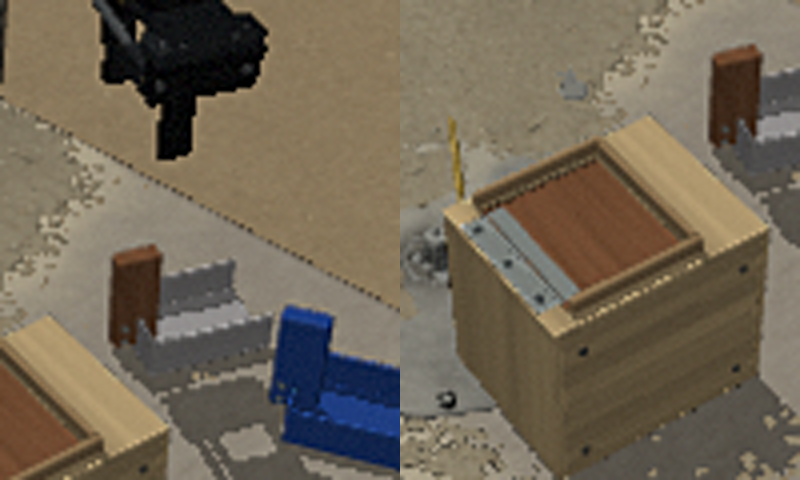

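The scoop stands flat and empty on the table (crop (190,310)), the flap is shut (crop (600,215)), and the gripper is clear.

```bash
python3 -c "
from bench import r
print(r.close_job())"
```

```text
the job is handed in; nothing more can be done
None
```

I tipped the scoop into the box with the flap held open, and it came out empty with no offcut lying outside. The flap closed, the scoop stands released on the table at its old spot, and I handed the job in at about 19 s; I couldn't see inside the box, and the hand-in gave no verdict.

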